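# Gauge a probe-shield sleeve and sort it

## Task

Slide the blue sleeve that lies in front of the gauge pin onto the pin as far as it will go, without forcing it. If it goes fully home against the yellow back plate it is good: take it off and lay it flat in the green tray; if it stops short, lay it flat in the red tray. Set it down without dropping it, and leave the spare sleeve beside it and everything else on the bench where it is.

Things in the scene. Friction and masses are not known exactly. Their poses are not given: they have to be found in the camera images.
- gauge: Fixed gauge on a bare aluminium base plate 12 mm thick, x -55 to +165, y -145 to +125 mm. Origin on the table surface below the pin's axis. The lane, the pin and its axis run along the gauge's y at x = 0. The sleeve to test lies in the lane, centre at x = 0, y -35 to -55, z 35 mm; it slides towards +y. The spare sleeve lies in a second lane without a pin, at x = +110 mm.
- pin_tip (a point): Centre of the free end of the horizontal steel gauge pin, at gauge x 0, y +30, z 35 mm, pointing to -y. The pin is 26 mm in diameter (tapering to 18 at the tip) and 70 mm long. A bad sleeve is stopped by this tip halfway inside its bore: its centre then is at gauge y = +20 mm, 35 mm short of home.
- back_plate (a point): Root of the pin on the front face of the yellow back plate (80 mm wide, 16 mm thick, top 70 mm above the table), at gauge x 0, y +100, z 35 mm. A good sleeve goes on until its end touches this face: its centre then is at gauge y = +55 mm.
- lane (a point): Middle of the lane's floor (the base plate's top, 12 mm above the table) at gauge x 0, y -45 mm. Two brass guides 5 mm wide with inner faces 50 mm apart run beside it from gauge y -135 to +90 mm; their tops are 20 mm above the table. The spare's lane has the same guides.
- sleeve_a: Square blue aluminium probe-shield sleeve, 46 x 46 mm across, 90 mm long, about 0.26 kg, with a 30 mm round bore open at both ends. Origin at its centre, y axis along the bore. Looks exactly like the other sleeve; it may be the one to test (in the lane before the pin) or the spare. Whether the bore is full size all through cannot be seen from outside.
- sleeve_b: Square blue aluminium probe-shield sleeve, 46 x 46 mm across, 90 mm long, about 0.26 kg, with a 30 mm round bore open at both ends. Origin at its centre, y axis along the bore. Looks exactly like the other sleeve; it may be the one to test (in the lane before the pin) or the spare. Whether the bore is full size all through cannot be seen from outside.
- tray_green: Fixed open green plastic tray, outside 140 mm (x) x 160 mm (y) x 26 mm high, walls and floor 5 mm thick. Origin at the centre of its underside. It may be on either side of the gauge.
- tray_red: Fixed open red plastic tray, outside 140 mm (x) x 160 mm (y) x 26 mm high, walls and floor 5 mm thick. Origin at the centre of its underside. It may be on either side of the gauge.
- multimeter: Loose yellow hand-held multimeter lying on its back, 84 x 170 x 45 mm high. Origin at the centre of its underside, y along its length. Leave it alone.
- solder_reel: Loose black reel of silvery solder standing on its flange, 64 mm in diameter, 50 mm high. Origin at the centre of its underside. Leave it alone.
- screwdriver: Loose screwdriver, 180 mm long, lying along its x axis. Leave it alone.
Things that resemble listed ones, but are neither listed nor needed, are in the scene too. What is shaped like the sleeve_a but pink is not meant.

How it is judged:
On the way:
1. the sleeve from the test lane is on the gauge pin as far as it will go: home on the back plate within 4 mm, or, if it does not fit, within 4 mm of where it stops (((y of sleeve_a in the frame of gauge between 0.051 and 0.06 m and x of sleeve_a in the frame of gauge between -0.006 and 0.006 m and z of sleeve_a in the frame of gauge between 0.029 and 0.041 m and angle between the y axis of sleeve_a and the y axis of gauge, either way round below 0.12 rad) or (y of sleeve_b in the frame of gauge between 0.016 and 0.03 m and x of sleeve_b in the frame of gauge between -0.006 and 0.006 m and z of sleeve_b in the frame of gauge between 0.029 and 0.041 m and angle between the y axis of sleeve_b and the y axis of gauge, either way round below 0.12 rad))), for 0.2 s.
At the end, for the whole second after the job is handed in: The tested sleeve lies flat on the floor of the right tray (green if it went fully home, red if it stopped short), wholly inside the rim and at rest (below 0.02 m/s), and the spare sleeve is within 15 mm of where it was ((((x of sleeve_a in the frame of tray_green between -0.06 and 0.06 m and y of sleeve_a in the frame of tray_green between -0.06 and 0.06 m and z of sleeve_a in the frame of tray_green between 0.02 and 0.032 m and linear speed of sleeve_a below 0.02 m/s and angular speed of sleeve_a below 0.2 rad/s) and distance of sleeve_b from where it was at the start of the episode below 0.015 m) or ((x of sleeve_b in the frame of tray_red between -0.06 and 0.06 m and y of sleeve_b in the frame of tray_red between -0.06 and 0.06 m and z of sleeve_b in the frame of tray_red between 0.02 and 0.032 m and linear speed of sleeve_b below 0.02 m/s and angular speed of sleeve_b below 0.2 rad/s) and distance of sleeve_a from where it was at the start of the episode below 0.015 m))); the robot touches nothing.
It fails at once if both sleeves have been moved more than 15 mm (the spare must stay) (distance of each of sleeve_a, sleeve_b from where it was at the start of the episode above 0.015 m).
It fails at once if a sleeve is forced: more than 60 N between it and the gauge (contact force between any of sleeve_a, sleeve_b and gauge above 60 N).
It fails at once if a sleeve is dropped or thrown: faster than 0.6 m/s while the fingers do not touch it ((linear speed of sleeve_a above 0.6 m/s and contact force between sleeve_a and the fingers below 0.1 N) or (linear speed of sleeve_b above 0.6 m/s and contact force between sleeve_b and the fingers below 0.1 N)).
It fails at once if the multimeter, reel or screwdriver is moved more than 20 mm (distance of any of multimeter, solder_reel, screwdriver from where it was at the start of the episode above 0.02 m).
It also fails if it takes over 48 s, if anything falls off the work surface, if the arm or the gripper's body presses on something with over 40 N, if the wrist force passes 120 N, or if a joint passes its speed limit or range.

## Robot

A 7-joint arm with a two-finger parallel gripper is mounted at the origin on the work surface. World frame = base frame: x ahead of the robot, y to its left, z up, the work surface at z = 0. Lengths are in m, angles in rad, forces in N, time in s.
With the tool pointing down it reaches from about 0.425 to 0.95 m from the base axis. Payload 4.7 kg.
Tool frame: the origin (TCP) lies on the centre line of the jaws, within the pads' length; the fingertips stand robot.nose_length ahead of it and the grasp point (between the pads) lies 8 mm behind it (robot.nose_length is the distance from the TCP to the fingertips, in m); z points along the fingers, x is the direction in which the jaws open and shut, and the axes are right-handed (so a half turn about z gives the same grasp; the last joint's range is limited). The gripper opens to 85 mm and grips with 20 to 120 N. Pads are 22 mm wide; open, the fingers measure 114 mm over their backs; the gripper's body (76 mm by 85 mm) begins 54 mm behind the grasp point. The pads swing forward as they close: fully open they stand 13 mm farther back than shut.
Start: joints at [1.141, 0.469, -0.049, 1.532, 0.024, 1.141, -0.082], TCP at [0.263, -0.622, 0.242] pointing down, gripper open.
Joint ranges: [-2.59, 2.59], [-0.33, 1.99], [-1.39, 1.29], [0.1, 2.45], [-1.04, 4.18], [0.21, 1.99], [-2.66, 2.66]. Speed limits (rad/s): [2.57, 2.57, 3.14, 3.14, 3.14, 3.14, 3.14].

## Interface

Orientations are given as [roll, pitch, yaw] about the fixed x, y, z axes, in that order (R = Rz(yaw) Ry(pitch) Rx(roll)).
In Python, from plant import robot gives the robot as it stands. Calls block until the motion is done:
- robot.goto(position, orientation): joint-space move of the TCP to a pose.
- robot.move_straight(position, vel=0.15, attitude=None, contact_N=None): straight line of the TCP; attitude=None keeps the orientation; vel is the mean speed in m/s. With contact_N (N) it stops when the force on the tool has changed by that much, and returns True; else False.
- robot.move_joints(angles): joint-space move.
- robot.grip(opening, strength=None): opening from 0.0 (shut) to 1.0 (fully open); strength is the grip in N (None keeps the last); returns when the fingers have stopped.
- robot.sleep(seconds).
- robot.inverse_kinematics(position, orientation): joint angles nearest the present ones, or None.
- robot.sense(): the state.
- robot.grab_frame(name): name is "scene" or "top" or "wrist"; returns a dict with "image" (400x640x3 uint8, red, green, blue), "range_z" (400x640 float32, m along the optical axis (not along the pixel's ray), 0 where there is no reading), "fx", "fy", "cx", "cy" (pixels), "dist_coeffs" ([k1, k2, p1, p2, k3] as OpenCV has them; the pictures are not rectified), "R" (3x3) and "t" (3): a world point X has camera coordinates R X + t. Camera axes: x right, y down, z forward; pixel columns grow to the right and rows downward; lengths in m; the calibration is good to about 2 mm. A picture is of the moment at which its call begins.
A pose or a line that the arm cannot do raises robot.IKError and nothing moves.
- robot.close_job(): hands the job in, once; it reports no verdict.
The state is a dict: "t": time; "joint_pos": joint angles; "joint_velocities": joint speeds; "effort": joint torques, N m; "tcp_pos": TCP position; "tcp_rot": TCP orientation; "wrist_force": force on the tool from outside, world axes, zero at the start; "torque": the same for the moment, N m; "opening": opening from 0.0 (shut) to 1.0 (fully open).
Only numpy, scipy, OpenCV 4.12 (cv2) and the standard library are available. Lean on these libraries where they do the work, as an engineer would, in place of code of your own. Each camera call takes 0.05 s, during which the arm holds its last target. There are 200 camera calls.

## Working session

There is one attempt and no reset: what is moved stays moved. The work goes in short steps, each a Python script; the robot and the scene stay as the last script left them, time stands still between calls to the robot, and variables do not carry over. Pictures are saved under pics/ and viewed, about 8 in all and at most 12, crops included, and the job is handed in when it is done.

```bash
mkdir -p pics; ls
python3 - <<'E'
from plant import robot
import cv2,pickle
fr={n:robot.grab_frame(n) for n in("scene","top")}
pickle.dump(fr,open("f0.pkl","wb"))
for n in fr:
    f=fr[n];cv2.imwrite(f"pics/{n}0.png",f["image"][:,:,::-1]);print(n,f["fx"],f["R"],f["t"],f["dist_coeffs"])
s=robot.sense();print(s["t"],s["tcp_rot"],robot.nose_length)
E
```

```text
pics
scene 488.59234300367496 [[-0.22980835  0.97302659  0.02018364]
 [ 0.56162995  0.1495252  -0.81376533]
 [-0.79483327 -0.17567433 -0.58084301]] [ 0.14004802 -0.26305285  1.65347897] [-0.13662245  0.          0.          0.          0.        ]
top 381.50579631890247 [[ 3.06379770e-04 -9.99999709e-01  6.98826629e-04]
 [-9.86933650e-01 -4.14976223e-04 -1.61126655e-01]
 [ 1.61126898e-01 -6.40329568e-04 -9.86933489e-01]] [-0.01545477  0.52090506  1.14719983] [-0.09152591  0.          0.          0.          0.        ]
0.1 [ 3.14157218e+00  1.73550327e-03 -1.16997671e+00] 0.011
```

View pics/top0.png

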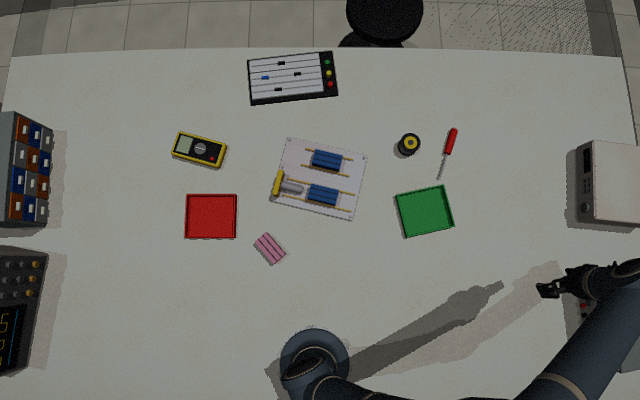

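View pics/scene0.png

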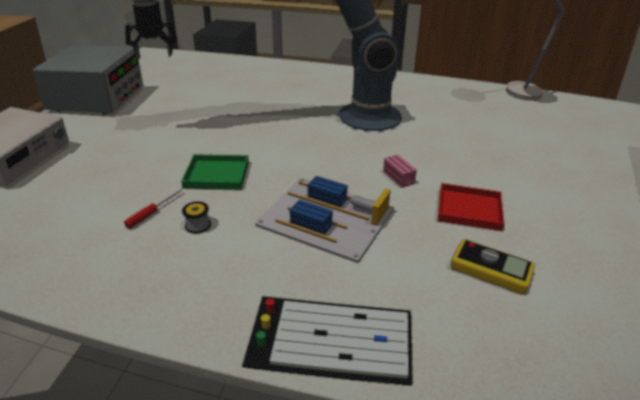

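The top view shows the test sleeve at px (322,194), the spare at (327,160), the yellow plate at (277,185), the green tray at (425,211) and the red tray at (211,216). The scene view agrees. Next I localise by masks in both views.

```bash
cat > h.py <<'E'
import numpy as np,cv2
def norm(f,px):
    K=np.array([[f["fx"],0,f["cx"]],[0,f["fy"],f["cy"]],[0,0,1]])
    return cv2.undistortPoints(np.array(px,float).reshape(-1,1,2),K,np.array(f["dist_coeffs"])).reshape(-1,2)
def rays(f,px):
    n=norm(f,px);R=np.array(f["R"]);c=-R.T@np.array(f["t"])
    return c,np.c_[n,np.ones(len(n))]@R
def plane(f,px,z):
    c,d=rays(f,px);return c+d*((z-c[2])/d[:,2])[:,None]
def tri(f1,p1,f2,p2):
    A=[np.c_[np.array(f["R"]),f["t"]] for f in(f1,f2)]
    X=cv2.triangulatePoints(*A,norm(f1,p1).T.copy(),norm(f2,p2).T.copy());return (X[:3]/X[3]).T
HUE={"blue":(100,125),"green":(45,85),"red":(-8,8),"yellow":(18,32)}
def blobs(f,col,amin=60,smin=120,vmin=40):
    hsv=cv2.cvtColor(f["image"],cv2.COLOR_RGB2HSV).astype(int)
    h=hsv[...,0];lo,hi=HUE[col]
    h=np.where(h>hi+60,h-180,h)if lo<0 else h
    m=((h>=lo)&(h<=hi)&(hsv[...,1]>smin)&(hsv[...,2]>vmin)).astype(np.uint8)
    cs,_=cv2.findContours(m,cv2.RETR_EXTERNAL,cv2.CHAIN_APPROX_NONE)
    return sorted([c for c in cs if cv2.contourArea(c)>amin],key=cv2.contourArea,reverse=True)
def rect(f,c,z):
    P=plane(f,c.reshape(-1,2),z)
    (x,y),(w,h),a=cv2.minAreaRect(P[:,:2].astype(np.float32))
    if w<h: w,h,a=h,w,a+90
    return x,y,w,h,(a+90)%180-90   # a = direction of the long side, deg
E
python3 - <<'E'
from h import *;import pickle
fr=pickle.load(open("f0.pkl","rb"))
for n in fr:
  for col,z in(("blue",.058),("green",.026),("red",.026),("yellow",.07)):
    for c in blobs(fr[n],col)[:5]:
        print(n,col,cv2.contourArea(c),np.round(cv2.minAreaRect(c)[0]),np.round(rect(fr[n],c,z),3))
E
```

```text
scene blue 731.5 [311. 215.] [ 6.5000e-01 -3.2000e-02  1.0700e-01  7.6000e-02  7.5135e+01]
scene blue 557.0 [327. 190.] [ 5.4200e-01 -2.0000e-02  1.0600e-01  7.7000e-02  7.6062e+01]
scene green 1711.0 [215. 172.] [ 0.489 -0.344  0.158  0.158 12.272]
scene green 92.0 [260. 337.] [ 9.7800e-01 -4.1000e-02  3.2000e-02  1.6000e-02  1.8954e+01]
scene red 2272.0 [472. 206.] [0.47  0.33  0.163 0.157 0.133]
scene red 262.0 [140. 215.] [  0.714  -0.44    0.094   0.033 -19.147]
scene red 107.5 [270. 305.] [ 9.010e-01 -4.900e-02  3.600e-02  1.700e-02  1.826e+01]
scene yellow 1155.5 [492. 266.] [ 0.731  0.366  0.157  0.098 74.333]
scene yellow 318.5 [380. 206.] [0.588 0.115 0.14  0.033 2.37 ]
scene yellow 188.5 [195. 209.] [ 7.1000e-01 -2.9200e-01  4.6000e-02  4.5000e-02 -7.5011e+01]
scene yellow 128.5 [265. 320.] [ 9.7300e-01 -3.1000e-02  3.4000e-02  1.8000e-02  1.8565e+01]
scene yellow 71.0 [306. 230.] [ 7.1500e-01 -2.9000e-02  1.4000e-01  8.0000e-03  7.6158e+01]
top blue 370.5 [323. 194.] [ 5.1600e-01 -2.6000e-02  8.6000e-02  4.5000e-02  7.5853e+01]
top blue 356.0 [327. 159.] [ 6.2600e-01 -3.9000e-02  8.7000e-02  4.6000e-02  7.6457e+01]
top blue 222.5 [ 17. 179.] [0.564 0.984 0.093 0.052 2.087]
top blue 161.0 [ 35. 135.] [0.717 0.941 0.091 0.043 2.75 ]
top blue 156.0 [ 29. 208.] [0.469 0.929 0.08  0.045 2.096]
top green 2046.0 [425. 210.] [  0.468  -0.349   0.162   0.138 -77.369]
top red 2151.5 [210. 216.] [  0.452   0.329   0.164   0.137 -89.765]
top red 152.5 [450. 141.] [  0.698  -0.445   0.089   0.024 -18.505]
top yellow 1246.5 [199. 149.] [ 0.656  0.363  0.169  0.082 74.258]
top yellow 130.5 [278. 183.] [  0.548   0.11    0.083   0.023 -12.781]
top yellow 123.5 [410. 142.] [ 6.7900e-01 -3.0100e-01  4.2000e-02  3.9000e-02 -8.9657e+01]
```

Run:
```python
from plant import robot
from h import *;import pickle
yaw=-np.radians(13.5)
robot.goto([.52,-.01,.30],[np.pi,0,yaw])
fr=[robot.grab_frame("wrist")]
robot.move_straight([.56,.03,.30],vel=.2)
fr.append(robot.grab_frame("wrist"))
pickle.dump(fr,open("f1.pkl","wb"))
cv2.imwrite("pics/w1.png",np.hstack([cv2.resize(f["image"],(400,250))[:,:,::-1] for f in fr]))
B=[]
for f in fr:
  print(f["fx"],-np.array(f["R"]).T@f["t"])
  b=blobs(f,"blue",800);B.append(b)
  for c in b[:3]:
    print(cv2.contourArea(c),np.round(cv2.minAreaRect(c)[0]),np.round(rect(f,c,.058),4))
  for c in blobs(f,"yellow",300)[:3]: print("y",np.round(cv2.minAreaRect(c)[0]),np.round(rect(f,c,.07),4))
s=robot.sense();print(s["t"],s["tcp_pos"],s["tcp_rot"],s["wrist_force"],s["joint_pos"])
```

```text
335.27839237838936 [0.53694749 0.05625538 0.43158639]
2547.5 [426. 173.] [ 6.28200e-01 -3.73000e-02  9.09000e-02  4.73000e-02  7.61689e+01]
2414.5 [330. 184.] [ 5.19500e-01 -2.48000e-02  9.09000e-02  4.38000e-02  7.63733e+01]
y [330.  52.] [  0.5527   0.1109   0.0784   0.0209 -13.6942]
y [396. 166.] [ 5.94300e-01 -2.21000e-02  1.38000e-01  4.60000e-03  7.62382e+01]
335.27839237838936 [0.57682414 0.09779697 0.43142497]
2620.5 [305. 222.] [ 5.20600e-01 -2.16000e-02  9.59000e-02  4.45000e-02  7.63681e+01]
2458.5 [398. 213.] [ 6.2770e-01 -3.5200e-02  9.5700e-02  4.9700e-02  7.6678e+01]
y [302. 100.] [  0.5535   0.1134   0.0779   0.0151 -13.6286]
3.0 [0.55983667 0.02937748 0.29957786] [ 3.14092895e+00  9.22998646e-04 -2.36207795e-01] [-0.09889164 -0.15901426 -0.86213558] [ 0.39974194  0.3035812  -0.66112416  1.70590412  0.19832059  1.20115142
 -0.54773077]
```

View pics/w1.png

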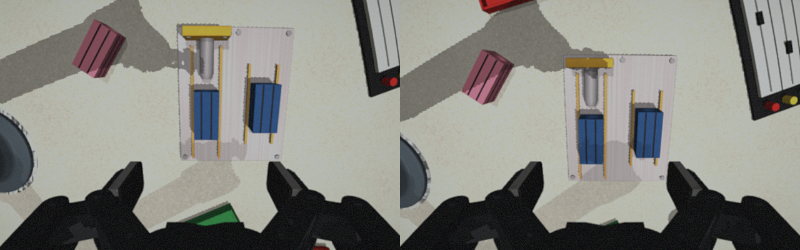

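The wrist views show both sleeves on the gauge: test sleeve at about (330,184) in view 1 and (305,222) in view 2, with the pin and plate ahead of it. I'll check the height by triangulation, then hover close by for one last look.

```bash
cat > g.py <<'E'
import numpy as np
A=np.radians(76.37);Y=np.array([np.cos(A),np.sin(A)]);X=np.array([Y[1],-Y[0]])
O=np.array([.5273,.006]);YAW=A-np.pi/2
def w(x,y,z): return [*(O+X*x+Y*y),z]
def g(p): d=np.array(p)[:2]-O;return d@X,d@Y
E
python3 - <<'E'
from plant import robot
from h import *;from g import *;import pickle
fr=pickle.load(open("f1.pkl","rb"))
def low(f,i):
    c=sorted(blobs(f,"blue",800)[:2],key=lambda c:c[:,0,0].mean())[i]
    b=cv2.boxPoints(cv2.minAreaRect(c));b=b[np.argsort(-b[:,1])[:2]];return b[np.argsort(b[:,0])]
for i in(0,1):print("tri",tri(fr[0],low(fr[0],i),fr[1],low(fr[1],i)).round(4))
for f,px in((fr[0],(330,184)),(fr[1],(305,222))):
    zz=np.median(f["range_z"][px[1]-4:px[1]+5,px[0]-4:px[0]+5]);c,d=rays(f,[px]);print("range pt",(c+d*zz).round(4))
robot.grip(1.0,30)
robot.goto(w(0,-40,.14) if 0 else w(0,-.040,.14),[np.pi,0,YAW])
f=robot.grab_frame("wrist");t=robot.grab_frame("top")
pickle.dump([f,t],open("f2.pkl","wb"));cv2.imwrite("pics/w2.png",f["image"][:,:,::-1])
for c in blobs(f,"blue",800)[:3]: r=rect(f,c,.058);print(np.round(cv2.minAreaRect(c)[0]),np.round(r,4),np.round(g(r),4))
for c in blobs(f,"yellow",200)[:4]: r=rect(f,c,.07);print("y",np.round(cv2.minAreaRect(c)[0]),np.round(r,4),np.round(g(r),4))
s=robot.sense();print(s["t"],s["tcp_pos"],g(s["tcp_pos"]),s["tcp_rot"],s["opening"])
E
```

```text
tri [[ 0.4859 -0.0637  0.0564]
 [ 0.5307 -0.0756  0.0536]]
tri [[ 0.595  -0.074   0.0618]
 [ 0.6504 -0.0998  0.0345]]
range pt [[ 0.5203 -0.0235  0.0582]]
range pt [[ 0.5211 -0.0194  0.0581]]
[487. 186.] [ 6.27100e-01 -3.81000e-02  9.00000e-02  5.13000e-02  7.72062e+01] [ 0.1073 -0.0194]
[324. 203.] [ 5.19500e-01 -2.46000e-02  9.18000e-02  4.47000e-02  7.61635e+01] [-0.0004 -0.0315]
y [431. 170.] [ 5.88900e-01 -1.90000e-02  1.26900e-01  5.30000e-03  7.62346e+01] [ 0.0657 -0.0098]
y [360. 162.] [ 5.46300e-01 -8.30000e-03  1.79200e-01  3.80000e-03  7.62329e+01] [ 0.0219 -0.0094]
y [289. 162.] [5.03900e-01 2.00000e-03 1.79100e-01 3.90000e-03 7.61792e+01] [-0.0218 -0.0094]
y [509.  95.] [6.42900e-01 1.92000e-02 2.70000e-02 6.10000e-03 7.62842e+01] [0.1092 0.0401]
4.0583 [ 0.5200755  -0.0318484   0.14203559] (np.float64(0.0018979700591975803), np.float64(-0.038484961536560655)) [-3.14016286 -0.0044868  -0.23682612] 0.994400955591576
```

View pics/w2.png

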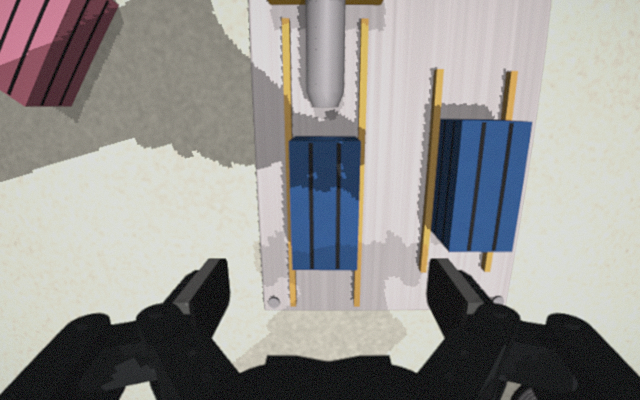

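The close view has the test sleeve at (324,203), centred between the guides with the fingers straddling it. The range and triangulated tops, about 56–58 mm, agree with the text. Descending to grip gently.

```bash
sed -i 's/76.37/76.25/' g.py
python3 - <<'E'
from plant import robot
from h import *;from g import *
def st(l): s=robot.sense();print(l,round(s["t"],2),np.round(g(s["tcp_pos"]),4),s["tcp_pos"][2].round(4),s["tcp_rot"].round(4),"F",np.array(s["wrist_force"]).round(1),"op",round(s["opening"],3))
st("0")
robot.grip(.8)
print(robot.move_straight(w(0,-.040,.039),vel=.08,attitude=[np.pi,0,YAW],contact_N=8));st("down")
robot.grip(.0,25);st("grip")
f=robot.grab_frame("wrist");cv2.imwrite("pics/w3.png",f["image"][:,:,::-1])
for c in blobs(f,"blue",800)[:3]: r=rect(f,c,.058);print(np.round(cv2.minAreaRect(c)[0]),np.round(r,4),np.round(g(r),4))
E
```

```text
0 4.06 [ 0.002  -0.0385] 0.142 [-3.1402 -0.0045 -0.2368] F [-0.3 -0.2  0.3] op 0.994
False
down 5.79 [ 0.0004 -0.0399] 0.0395 [-3.1414e+00 -1.1000e-03 -2.4000e-01] F [ 0.7 -0.   0.6] op 0.805
grip 6.12 [ 0.0003 -0.04  ] 0.0395 [ 3.1415e+00 -7.0000e-04 -2.4010e-01] F [-0.4 -0.8  3.9] op 0.538
[569. 232.] [ 6.114e-01 -3.400e-02  9.080e-02  5.370e-02  7.651e+01] [ 0.0912 -0.0189]
[328. 256.] [ 5.21700e-01 -1.98000e-02  8.56000e-02  4.64000e-02  7.62491e+01] [ 0.0007 -0.0264]
[635. 295.] [ 6.40900e-01 -6.32000e-02  4.79000e-02  1.29000e-02  7.52394e+01] [ 0.1268 -0.0402]
```

View pics/w3.png

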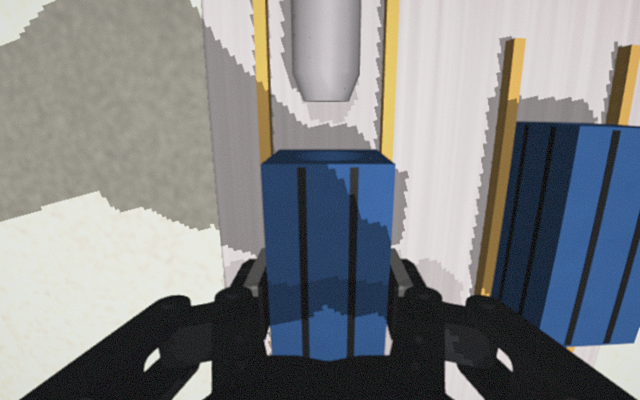

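The sleeve is gripped: its top spans columns 262–393, and the pin's centre column (326) is nearly in line with its axis (328). Sliding it on gently.

Run:
```python
from plant import robot
from h import *;from g import *
def st(l): s=robot.sense();F=np.array(s["wrist_force"]);print(l,round(s["t"],2),np.round(g(s["tcp_pos"]),4),s["tcp_pos"][2].round(4),"Fx,Fy,Fz",(F[:2]@X).round(1),(F[:2]@Y).round(1),F[2].round(1),"op",round(s["opening"],3))
z=robot.sense()["tcp_pos"][2]
r=robot.move_straight(w(0,-.01,z),vel=.03,contact_N=8);print(r);st("a")
if not r:
    r=robot.move_straight(w(0,.085,z),vel=.035,contact_N=8);print(r);st("b")
f=robot.grab_frame("wrist");cv2.imwrite("pics/w4.png",f["image"][:,:,::-1])
for c in blobs(f,"blue",800)[:3]: r=rect(f,c,.058);print(np.round(cv2.minAreaRect(c)[0]),np.round(r,4),np.round(g(r),4))
```

```text
False
a 7.32 [-0.     -0.0097] 0.0395 Fx,Fy,Fz 0.8 -2.1 4.6 op 0.534
True
b 9.02 [0.     0.0511] 0.0395 Fx,Fy,Fz 0.0 -1.3 4.6 op 0.537
[328. 266.] [5.42300e-01 6.56000e-02 7.93000e-02 1.56000e-02 7.61997e+01] [0.0004 0.0615]
[373. 263.] [5.58900e-01 6.28000e-02 7.68000e-02 1.32000e-02 7.63952e+01] [0.0172 0.0627]
[282. 263.] [5.26300e-01 7.08000e-02 7.68000e-02 1.29000e-02 7.62519e+01] [-0.0163  0.0627]
```

View pics/w4.png

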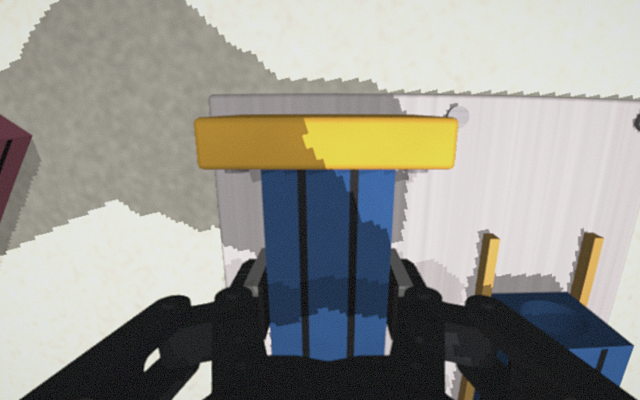

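The front end of the sleeve meets the yellow plate at row 170 with no gap, so it looks fully home. I'll press lightly once more to confirm, pull it off, lift, and look at the green tray.

Run:
```python
from plant import robot
from h import *;from g import *;import pickle
def st(l): s=robot.sense();F=np.array(s["wrist_force"]);print(l,round(s["t"],2),np.round(g(s["tcp_pos"]),4),s["tcp_pos"].round(4),"F",(F[:2]@X).round(1),(F[:2]@Y).round(1),F[2].round(1),"op",round(s["opening"],3))
z=robot.sense()["tcp_pos"][2]
print(robot.move_straight(w(0,.063,z),vel=.02,contact_N=8));st("press")
robot.sleep(.35);st("hold")
print(robot.move_straight(w(0,-.045,z),vel=.06,contact_N=15));st("off")
robot.grip(0,40)
print(robot.move_straight(w(0,-.045,.17),vel=.12));st("up")
T=np.array([.468,-.349]);yaw=np.radians(12.6);ty=np.array([-np.sin(yaw),np.cos(yaw)])
robot.goto([*(T-ty*.07),.17],[np.pi,0,yaw]);robot.sleep(.2);st("tray")
f=robot.grab_frame("wrist");t=robot.grab_frame("top");pickle.dump([f,t],open("f5.pkl","wb"));cv2.imwrite("pics/w5.png",f["image"][:,:,::-1])
for c in blobs(f,"green",800)[:2]: print(np.round(cv2.minAreaRect(c)[0]),np.round(rect(f,c,.026),4))
```

```text
True
press 9.39 [0.     0.0511] [0.5395 0.0556 0.0395] F -0.8 -1.4 3.7 op 0.527
hold 9.74 [-0.      0.0511] [0.5394 0.0556 0.0395] F 0.4 -0.1 4.1 op 0.535
False
off 11.48 [ 0.    -0.045] [ 0.5166 -0.0377  0.0395] F 0.1 2.2 3.1 op 0.536
False
up 12.94 [-0.0007 -0.0453] [ 0.5159 -0.0378  0.1691] F -0.4 0.4 -2.1 op 0.532
tray 14.56 [ 0.0584 -0.42  ] [ 0.4842 -0.4159  0.1702] F -0.1 -0.2 -2.7 op 0.528
[329. 108.] [  0.4715  -0.3507   0.1575   0.1378 -77.535 ]
```

View pics/w5.png

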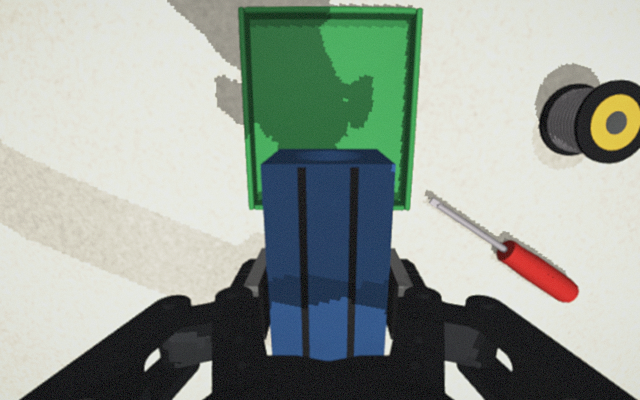

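The view shows the sleeve held and the green tray (centre px (329,108)) empty ahead of it; the screwdriver and reel are clear. Lowering until it touches the floor.

Run:
```python
from plant import robot
from h import *;import pickle
def st(l): s=robot.sense();print(l,round(s["t"],2),s["tcp_pos"].round(4),"F",np.array(s["wrist_force"]).round(1),"op",round(s["opening"],3))
f=pickle.load(open("f5.pkl","rb"))[0]
c=blobs(f,"green",800)[0];pts=np.array([[330,60],[243,60]]);
for p in pts:
    a,d=rays(f,[p]);print("range",p,(a+d*f["range_z"][p[1],p[0]]).round(4))
yaw=np.radians(12.5);ty=np.array([-np.sin(yaw),np.cos(yaw)]);P=np.array([.4715,-.351])-.006*ty
robot.move_straight([*P,.17],vel=.15,attitude=[np.pi,0,yaw])
robot.move_straight([*P,.055],vel=.1);st("near")
print(robot.move_straight([*P,.028],vel=.02,contact_N=4));st("down")
robot.sleep(.2);robot.grip(.72,20);robot.sleep(.2);st("open")
robot.move_straight([*P,.10],vel=.06)
robot.move_straight([*(P-.07*ty),.2],vel=.15);robot.sleep(.2)
f=robot.grab_frame("wrist");t=robot.grab_frame("top");cv2.imwrite("pics/w6.png",np.hstack([f["image"][:,:,::-1][:,100:540],t["image"][100:260,160:500,::-1].copy() if 0 else cv2.resize(t["image"][100:260,160:500,::-1],(360,400))]))
for n,F,col,z in((1,f,"blue",.051),(1,f,"green",.026),(2,t,"blue",.058)):
  for c in blobs(F,col,300)[:2]: print(n,col,np.round(cv2.minAreaRect(c)[0]),np.round(rect(F,c,z),4))
i=tuple(np.round(cv2.minAreaRect(blobs(f,"blue",300)[0])[0]).astype(int));a,d=rays(f,[i]);print("top of sleeve",(a+d*f["range_z"][i[1],i[0]]).round(4));st("end")
```

```text
range [330  60] [[ 0.4624 -0.3082  0.0058]]
range [243  60] [[ 0.3971 -0.3253  0.0257]]
near 16.52 [ 0.4733 -0.3571  0.0558] F [ 0.5  0.5 -3.3] op 0.531
True
down 17.54 [ 0.4727 -0.3567  0.0326] F [-0.7  0.5  5. ] op 0.532
open 18.25 [ 0.4714 -0.3561  0.0312] F [-0.7  0.2  0.1] op 0.722
1 blue [328. 100.] [ 4.71800e-01 -3.49700e-01  8.88000e-02  4.55000e-02 -7.74745e+01]
1 green [328.  98.] [  0.4716  -0.3506   0.1573   0.1377 -77.4495]
2 blue [425. 209.] [ 4.67200e-01 -3.42700e-01  9.86000e-02  4.63000e-02 -7.82919e+01]
2 blue [327. 159.] [ 6.25900e-01 -3.89000e-02  8.64000e-02  4.60000e-02  7.56376e+01]
top of sleeve [[ 0.4711 -0.3483  0.0504]]
end 20.81 [ 0.4878 -0.4247  0.1995] F [-0.4 -0.2 -0.1] op 0.718
```

View pics/w6.png

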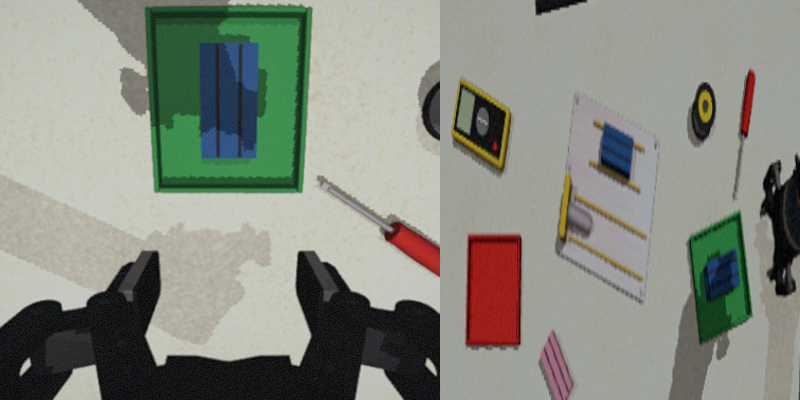

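The sleeve lies flat and centred in the green tray, with its top at 50 mm. The spare is unmoved at px (327,159), and the gripper is clear. Handing in.

```bash
python3 -c "
from plant import robot
robot.close_job()"
```

```text
the job is handed in; nothing more can be done
```

I slid the test sleeve onto the pin with a light grip. It went fully home against the yellow back plate, so I judged it good, took it off and laid it flat in the green tray. The job was handed in at about 21 s on the robot's clock, well under the 48 s limit.

- **Fit:** the sleeve stopped at its end of travel, about 91 mm from where it was gripped. The wrist picture showed no gap to the plate, and a second light press stopped at the same place. Both stops came at the 8 N contact threshold, far below the 60 N limit.
- **Placing:** the sleeve's centre measured within about 1 mm of the tray centre in the wrist view. Its top stood at 50 mm, where 51 mm is expected for lying flat on the tray floor. The gripper was clear, with almost no force at the wrist.
- **Spare and the rest:** the spare measured within 1 mm of its starting place in the top view. I did not measure the multimeter, reel and screwdriver again, but in the last picture they looked untouched.
- **What disagreed:**
  - The top and wrist cameras differed by 3–4 mm on the sleeve's position. I went with the close-up wrist views.
  - Two-view heights came out at 54–56 mm for the test sleeve's top against 58 mm by range. They were poor for the spare (34–62 mm) because its side face got into the colour mask.

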